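Clear the tumbler and flip the tea box open

ROBOT

A 6-joint arm with a two-finger parallel gripper is mounted at the origin on a cart in front of the work surface, level with it; the furniture and walls round the work are solid. World frame = base frame: x ahead of the robot, y to its left, z up, the work surface at z = 0. Lengths are in mm, angles in rad, forces in N, time in s.
With the tool pointing down it reaches from about 300 to 775 mm from the base axis. Payload 14.6 kg.
Tool frame: the origin (TCP) lies midway between the tips of the shut fingers; the grasp point (between the pads) lies 19 mm behind it; z points along the fingers, x is the direction in which the jaws open and shut, and the axes are right-handed (so a half turn about z gives the same grasp; the last joint's range is limited). The gripper opens to 94 mm and grips with 3 to 60 N. Pads are 16 mm wide; open, the fingers measure 119 mm over their backs; the gripper's body (75 mm by 177 mm) begins 78 mm behind the grasp point.
Start: joints at [-1.279, 0.3, 1.521, -0, 1.321, -0.067], TCP at [193.126, -514.968, 205.446] pointing down, gripper open.
Joint ranges: [-3.03, 3.03], [-0.79, 2.21], [0.23, 2.52], [-1.04, 4.18], [0, 3.07], [-2.55, 2.55]. Speed limits (rad/s): [2.22, 2.22, 2.57, 3.14, 3.14, 3.14].

INTERFACE

Orientations are given as a unit quaternion [x, y, z, w].
In Python, from station import * gives the robot as it stands.
- The arm moves only by the shell command python3 -m inch 'ROWS'. ROWS is text: rows parted by semicolons, each of 5 numbers parted by spaces: the shift along the tool's x, y, z in mm, then the turn about the tool's z in rad, then the finger opening in mm, from 0 to 94. In form: tx ty tz twist claw; .... A call has 1 to 20 rows; each row shifts and turns the commanded pose from where the row before left it, along the tool's axes as they then stand; what a row does not reach is not made up. A row lasts 1/10 s, in which the tool goes at most 50 mm and 8.59 degrees, less where a joint would pass 70% of its speed; a pose out of reach is approached as far as the arm can. A call with a gripper value outside its range is refused whole. The fingers move at their own pace and stop on an object; the grip force is fixed at half the most. Time passes only in rows, so rows that do not move let the fingers close. It gives the time, the measured TCP pose, the force and the opening at its end, in the units of the state.
- read_state(): the state, without advancing time (a new reading comes with each control period).
- snapshot(name): name is "scene" or "top" or "wrist"; returns a dict with "img" (480x640x3 uint8, red, green, blue), "K" (3x3 intrinsics, pixels), "origin" and "attitude" of the camera in the world. Camera axes: x right, y up, looking along -z (the intrinsics and any distortion apply to the point x, -y, -z); pixel columns grow to the right and rows downward; lengths in mm; the calibration is good to about 2 mm. A picture is of the moment at which its call begins. There is no depth.
- close_job(): hands the job in, once; it reports no verdict.
Trained networks look in the newest picture that a camera, given by its name, has taken for a name from the list of things; names that differ only in an ending like _2 or _b are one class to them, and where a whole thing is asked for, a point or a joint stands for the part that bears it (a point fixed in the world has none). Each returns a list of dicts, best first, with "score" (0 to 1); they miss things now and then, are a little off and sometimes report something else, mostly with a low value. They report only what shows in the picture. A call takes as long as a camera call. They do not tell look-alikes from the thing itself.
- search_frame(camera, target): "xyz" ([x, y, z] in mm, in world coordinates, good to about 4 mm: the middle of the surface that is visible of it).
- place_of(camera, target): "xyz" ([x, y, z] in mm, in world coordinates, good to about 4 mm: a listed point, or the origin of a listed thing).
The state is a dict: "time": time; "qpos": joint angles; "joint_vel": joint speeds; "joint_torque": joint torques, N m; "tool_pos": TCP position; "eef_rot": TCP orientation; "wrist_force": force on the tool from outside, world axes, zero at the start; "torque": the same for the moment, N m; "finger_gap": finger opening in mm.
Only numpy, scipy, OpenCV 4.12 (cv2) and the standard library are available. Lean on these libraries where they do the work, as an engineer would, in place of code of your own. Each camera call takes 0.05 s, during which the arm holds its last target.

TASK

A drinking tumbler stands right behind the wooden tea box, in the way of its lid. With the fingers, push the tumbler along the worktop, upright, until it is out of the lid's swing, and only then flip the lid up by its front tab and over past upright, so that it falls back and stays fully open by its own weight. Do not pick up or tip the tumbler or the box, leave the box where it stands, and leave the other things alone.

Things in the scene. Friction and masses are not known exactly. Their poses are not given: they have to be found in the camera images.
- tea_box: Loose low wooden box of pale wood, 120 (x) x 170 (y) x 60 mm high without its lid, about 1.3 kg, with small packets inside. Origin: centre of its underside, on the worktop. x points from its front (the side with the lid's tab, turned roughly to the robot's right) to its back (hinge side, roughly to the robot's left), y to the left seen from the front, z up.
- lid (a joint): Angle of the tea box's lid in rad: 0 shut, grows as the front rises; upright near 1.57 (it falls back open by its weight beyond about 1.55, and falls shut below that); free hinge with a stop at 2.35 (fully open, leaning back). The lid weighs 0.14 kg, is 122 mm deep from hinge to front edge, 174 mm wide and 8 mm thick; shut, its underside is 60 mm and its top 68 mm above the worktop (a 1 mm thin inlay on top).
- lid_tab (a point): Middle of the front edge of the lid's finger tab; moves with the lid. The tab is 70 mm wide, 6 mm thick and stands 22 mm out from the lid's front edge (24 mm from the front wall of the box); shut, its underside is 60 mm above the worktop and the space below it is empty. This point lies 144 mm from the hinge line.
- lid_hinge (a point): Middle of the hinge line, at the top edge of the box's back wall, 60 mm above the worktop; the line runs along the box's y axis. Fixed to the box.
- tumbler: Loose pink tumbler, no handle, 105 mm high, 77 mm across the rim, 60 mm at the foot, about 0.25 kg. It stands behind the box, about 20 mm from its back wall; the lid would strike it near 2.0 rad. Origin: centre of its underside. It is out of the lid's swing when its origin is over 130 mm left or right of the box's middle along the box's y axis (or over 160 mm behind it along x).
- jam_jar: Bystander: jam jar with a screw lid, 65 mm across, 86 mm high, on the left of the worktop. Origin: centre of its underside.
- salt_shaker: Bystander: salt shaker, 44 mm across, 90 mm high, near the end of the tea box farther from the robot. Origin: centre of its underside.
- mug: Bystander: dark mug, 88 mm across and 106 mm high, with a handle, on the left of the worktop. Origin: on its underside, 20 mm from the body's axis towards the handle.
- tin: Bystander: low food tin, 75 mm across, 58 mm high, on the left of the worktop. Origin: centre of its underside.
- teaspoon: Bystander: teaspoon lying flat, 132 mm long, 11 mm high, near the front edge of the worktop, on the right. Origin: its centre, underside.
Not all that is in view belongs to the job. What is shaped like the tumbler but purple is not meant.

How it is judged (in metres and radians):
On the way, in this order (a step that is already met when the one before it is completed fails the run):
1. the tumbler is out of the lid's swing, upright, while the lid is still shut ((y of tumbler in the frame of tea_box above 0.12 m or y of tumbler in the frame of tea_box below -0.12 m or x of tumbler in the frame of tea_box above 0.16 m) and value of joint lid below 0.15 rad and angle between tumbler's own z axis and vertical below 0.1 rad), for 0.2 s.
2. the lid is flipped over to fully open (value of joint lid above 2.2 rad), for 0.2 s.
At the end, for the whole second after the job is handed in: The lid rests still beyond 2.2 rad (stop at 2.35); the tumbler stands upright and at rest on the worktop, its axis over 120 mm to the side of the box's middle (or over 160 mm behind it); the box stands flat within 40 mm of its start ((y of tumbler in the frame of tea_box above 0.12 m or y of tumbler in the frame of tea_box below -0.12 m or x of tumbler in the frame of tea_box above 0.16 m) and value of joint lid above 2.2 rad and velocity of joint lid between -0.1 and 0.1 rad/s and angle between tumbler's own z axis and vertical below 0.1 rad and height (world z) of tumbler between -0.01 and 0.01 m and linear speed of tumbler below 0.02 m/s and angle between tea_box's own z axis and vertical below 0.06 rad and distance of tea_box from where it was at the start of the episode below 0.04 m); the robot touches nothing.
It fails at once if the tumbler is lifted off the worktop (over 15 mm) (height (world z) of tumbler above 0.015 m).
It fails at once if the tumbler is tipped (over 0.35 rad) (angle between tumbler's own z axis and vertical above 0.35 rad).
It fails at once if the tea box is lifted or tipped (height (world z) of tea_box above 0.015 m or angle between tea_box's own z axis and vertical above 0.15 rad).
It fails at once if the tea box is shifted by more than 40 mm (distance of tea_box from where it was at the start of the episode above 0.04 m).
It fails at once if another loose thing is moved by more than 30 mm (distance of any of jam_jar, salt_shaker, mug, tin, teaspoon from where it was at the start of the episode above 0.03 m).
It also fails if it takes over 64 s, if anything falls off the work surface, if the arm or the gripper's body presses on something with over 40 N, if the wrist force passes 120 N, or if a joint passes its speed limit or range.

## Working session

There is one attempt and no reset: what is moved stays moved. The work goes in short steps, Python scripts to look and compute and a shell command to move; the robot and the scene stay as the last step left them, time stands still between calls to the robot, and variables do not carry over. Pictures are saved under pics/ and viewed, and the job is handed in when it is done.

```bash
mkdir -p pics; ls; python3 - <<'E'
from station import *
import cv2
for n in ("scene","top","wrist"):
    s=snapshot(n); cv2.imwrite(f"pics/{n}0.png",s["img"][:,:,::-1]); print(n,s["origin"])
for c in ("top","scene"):
    for t in ("tea_box","lid_tab","lid_hinge","tumbler","salt_shaker","teaspoon","jam_jar","mug","tin"):
        print(c,t,[( [round(float(v)) for v in d["xyz"]],round(d["score"],2)) for d in place_of(c,t)][:3])
s=read_state(); print(s["tool_pos"],s["eef_rot"],s["time"])
E
```

```text
pics
scene [   27.82683919 -1149.66526709  1272.59997386]
top [ 406.39596277   28.30513973 1659.48572973]
wrist [ 258.35791336 -490.14049112  384.09570159]
top tea_box [([505, -203, -1], 0.71)]
top lid_tab [([499, -291, 63], 0.65)]
top lid_hinge [([510, -144, 58], 0.68), ([386, -341, 0], 0.53)]
top tumbler [([468, 23, -2], 0.94), ([544, -83, 4], 0.91)]
top salt_shaker [([688, -256, 2], 0.67)]
top teaspoon [([382, -339, -2], 0.78), ([510, -147, 57], 0.28)]
top jam_jar [([462, 222, 7], 0.93), ([689, -255, -1], 0.28)]
top mug [([419, 363, 2], 0.78), ([500, -292, 67], 0.26)]
top tin [([540, 258, -3], 0.86), ([689, -255, -1], 0.28)]
scene tea_box [([505, -202, 1], 0.76), ([683, -252, -2], 0.42)]
scene lid_tab [([499, -285, 63], 0.72)]
scene lid_hinge [([509, -140, 59], 0.71)]
scene tumbler [([544, -88, 2], 0.85), ([464, 27, 2], 0.59)]
scene salt_shaker [([686, -254, 0], 0.65)]
scene teaspoon [([387, -335, -1], 0.68)]
scene jam_jar [([459, 222, 8], 0.64)]
scene mug [([501, -202, 3], 0.65), ([412, 363, -2], 0.61)]
scene tin [([545, 259, 1], 0.9)]
[ 193.13777488 -514.97478359  205.45392301] [ 8.21938048e-01 -5.69576900e-01  1.37362416e-05  1.25816206e-05] 1.05
```

View pics/top0.png

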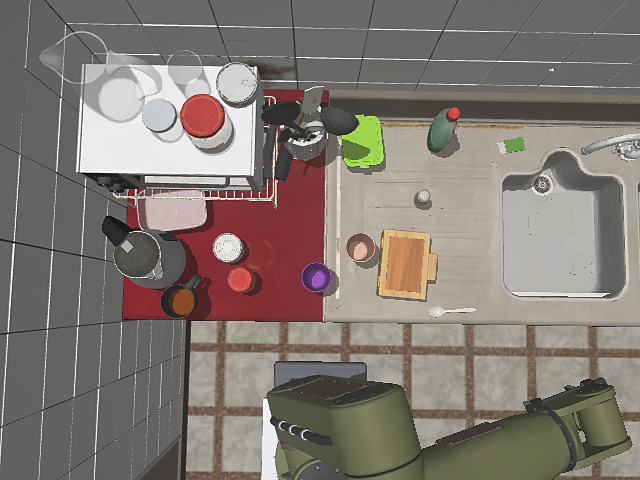

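View pics/scene0.png

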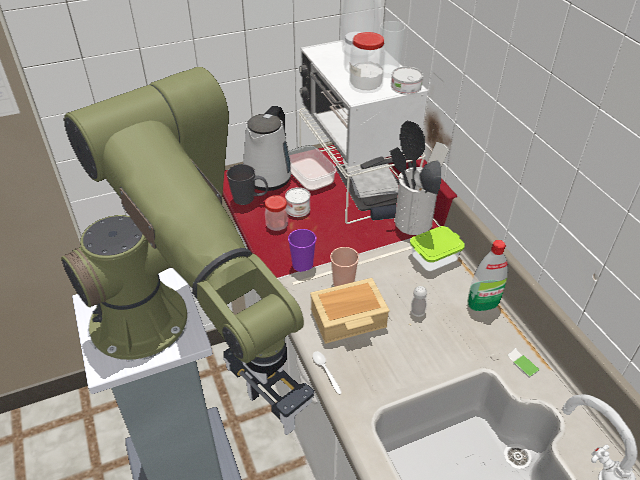

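```bash
python3 -c "
import cv2
a=cv2.imread('pics/top0.png');cv2.imwrite('pics/crop0.png',cv2.resize(a[180:420,300:620],(800,600)))"
```

```text
(no output)
```

View pics/crop0.png

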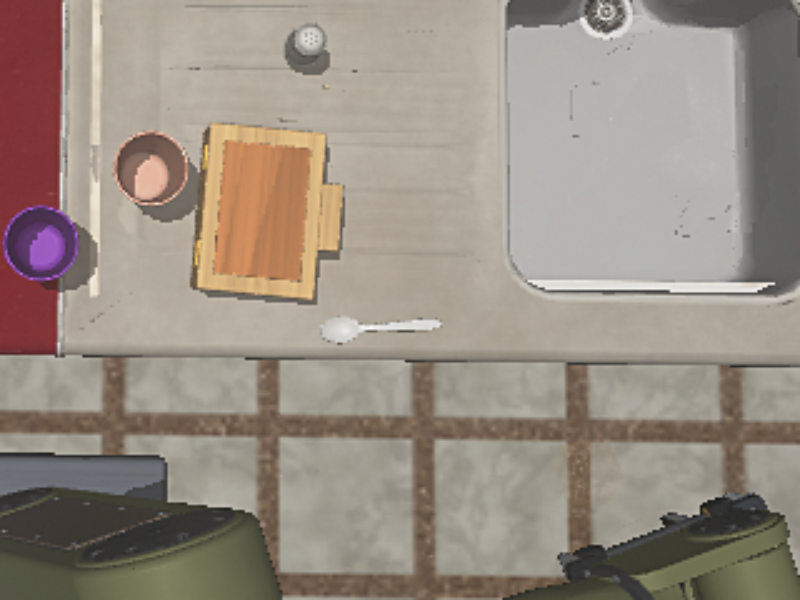

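Candidates for the tumbler in the top view are the pink one at (361,247), right behind the box, and the purple one at (316,277). The crop confirms the pink one. The box is at (404,265), with its tab at (432,267) and its hinges on the left.

My plan has two parts:
- **Tumbler:** its wall tapers, so I'll put the shut fingers inside it and push its far wall low down, which avoids tipping it.
- **Lid:** I'll grip the sides of the tab and follow the hinge arc.

First I'll refine the numbers and write a helper.

```bash
cat > h.py <<'E'
from station import *
import numpy as np, cv2
from scipy.spatial.transform import Rotation as Ro
def att(s):
    a=np.array(s["attitude"],float)
    return a if a.shape==(3,3) else Ro.from_quat(a).as_matrix()
def ray(s,uv,z):
    p=cv2.undistortPoints(np.array([[uv]],float),s["K"],np.array(s.get("dist",[0,0,0,0.]),float))[0,0]
    d=att(s)@np.array([p[0],-p[1],-1]); o=np.array(s["origin"]); return o+d*(z-o[2])/d[2]
def proj(s,X):
    c=att(s).T@(np.array(X,float)-s["origin"]); p=s["K"]@np.array([c[0],-c[1],-c[2]]); return p[:2]/p[2]
def totool(target=None,delta=None):
    st=read_state(); R=Ro.from_quat(st["eef_rot"]).as_matrix()
    d=np.array(delta) if delta is not None else np.array(target)-st["tool_pos"]
    return (R.T@d).round(1)
def show():
    st=read_state(); R=Ro.from_quat(st["eef_rot"]).as_matrix()
    print("t",st["time"],"tcp",np.round(st["tool_pos"],1),"xdir",np.degrees(np.arctan2(R[1,0],R[0,0])).round(1),"F",np.round(st["wrist_force"],1),"gap",st["finger_gap"],"q",np.round(st["qpos"],2))
E
python3 - <<'E'
from h import *
s=snapshot("top"); print(s.keys())
# rim / lid corners via crop pixel -> full (crop/2.5 + offset)
f=lambda u,v:(300+u/2.5,180+v/2.5)
for n,u,v,z in [("rimc",151,168,105),("lid hinge far",209,124,69),("lid hinge near",195,290,69),("lid front far",327,133,69),("lid front near",313,302,69),("tab far",343,185,66),("tab near",339,252,66),("strip",96,200,0),("strip bot",96,297,0)]:
    print(n,ray(s,f(u,v),z).round(1))
show()
E
python3 -m inch '0 0 0 -0.142 0;0 0 0 -0.142 0;0 0 0 -0.142 0;0 0 0 -0.142 0;0 0 0 -0.142 0;0 0 0 -0.142 0;0 0 0 -0.142 0;0 0 0 -0.142 0'
python3 -c "
from h import *
show();print(totool(target=[544,-86,200]))"
```

```text
dict_keys(['img', 'K', 'origin', 'attitude'])
rimc [543.2 -88.3 105. ]
lid hinge far [ 593.3 -151.    69. ]
lid hinge near [ 421.1 -137.3   69. ]
lid front far [ 585.8 -274.    69. ]
lid front near [ 410.6 -259.    69. ]
tab far [ 532.1 -291.    66. ]
tab near [ 462.5 -286.6   66. ]
strip [516.9 -37.    0. ]
strip bot [412.7 -38.2   0. ]
t 1.1 tcp [ 193.1 -515.   205.5] xdir -69.4 F [ 0.  -0.2 -0.3] gap 93.7343099978557 q [-1.28  0.3   1.52 -0.    1.32 -0.07]
time: 1.9
tool_pos: [193.1, -515.0, 205.5]
eef_rot: [0.999, -0.035, -0.0, 0.0]
wrist_force: [0.4, 0.5, -0.5]
finger_gap: 33.4
t 1.9 tcp [ 193.1 -515.   205.5] xdir -4.0 F [ 0.4  0.5 -0.5] gap 33.41704260810818 q [-1.28  0.3   1.52 -0.    1.32 -1.21]
[ 319.9 -452.5    5.4]
```

```bash
python3 -m inch '20 -28 0 0 0;20 -28 0 0 0;20 -28 0 0 0;20 -28 0 0 0;20 -28 0 0 0;20 -28 0 0 0;20 -28 0 0 0;20 -28 0 0 0;20 -28 0 0 0;20 -28 0 0 0;20 -28 0 0 0;20 -28 0 0 0;20 -28 0 0 0;20 -28 0 0 0;20 -28 0 0 0;20 -28 0 0 0;0 0 0 0 0'
python3 - <<'E'
from h import *
show();print(totool(target=[544,-87,22]))
s=snapshot("wrist"); im=s["img"].copy()
for d in place_of("wrist","tumbler"): print(d)
for z in (2,105):
    u=proj(s,[544,-87,z]);cv2.circle(im,(int(u[0]),int(u[1])),4,(0,255,0),-1)
cv2.imwrite("pics/w1.png",im[:,:,::-1])
E
```

```text
time: 3.6
tool_pos: [547.7, -89.9, 205.1]
eef_rot: [0.999, -0.036, -0.0, -0.0]
wrist_force: [-0.1, -0.1, -0.8]
finger_gap: 0.6
t 3.6 tcp [547.7 -89.9 205.1] xdir -4.2 F [-0.1 -0.1 -0.8] gap 0.6376308175353813 q [-0.23  0.31  1.51  0.    1.32 -0.16]
[ -3.9  -2.5 183.1]
{'xyz': [545.3, -89.9, -1.1], 'score': 0.92}
{'xyz': [465.6, 25.2, 1.2], 'score': 0.77}
```

View pics/w1.png

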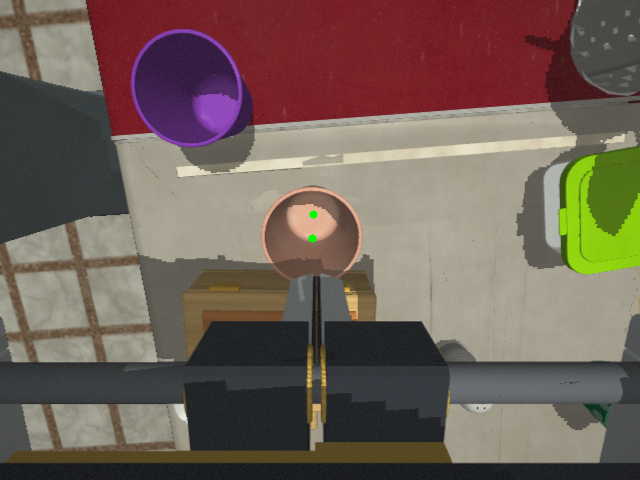

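The wrist view shows the pink rim centred at (312,235), which agrees with my estimate projected to (312,238). The purple tumbler is at (187,88), well clear. I'll go down inside the pink one.

```bash
python3 -m inch '-2.5 -1.5 10 0 0;0 0 25 0 0;0 0 25 0 0;0 0 25 0 0;0 0 25 0 0;0 0 0 0 0'; python3 -m inch '0 0 15 0 0;0 0 15 0 0;0 0 15 0 0;0 0 15 0 0;0 0 8 0 0;0 0 0 0 0;0 0 0 0 0'
python3 - <<'E'
from h import *
show()
s=snapshot("scene"); im=s["img"]
for d in place_of("scene","tumbler"): print(d)
cv2.imwrite("pics/s2.png",cv2.resize(im[180:380,220:460],(720,600))[:,:,::-1])
E
```

```text
time: 4.3
tool_pos: [541.5, -91.3, 92.2]
eef_rot: [0.999, -0.039, -0.003, -0.001]
wrist_force: [0.9, -0.2, -1.1]
finger_gap: 0.6
time: 5.0
tool_pos: [544.1, -91.0, 28.0]
eef_rot: [0.999, -0.038, 0.0, 0.0]
wrist_force: [-0.5, 0.2, 0.2]
finger_gap: 0.7
t 5.0 tcp [544.1 -91.   28. ] xdir -4.4 F [-0.5  0.2  0.2] gap 0.670974247428506 q [-0.23  0.51  1.67 -0.    0.95 -0.16]
{'xyz': [542.5, -86.9, -2.3], 'score': 0.91}
{'xyz': [464.3, 25.2, 1.4], 'score': 0.69}
```

View pics/s2.png

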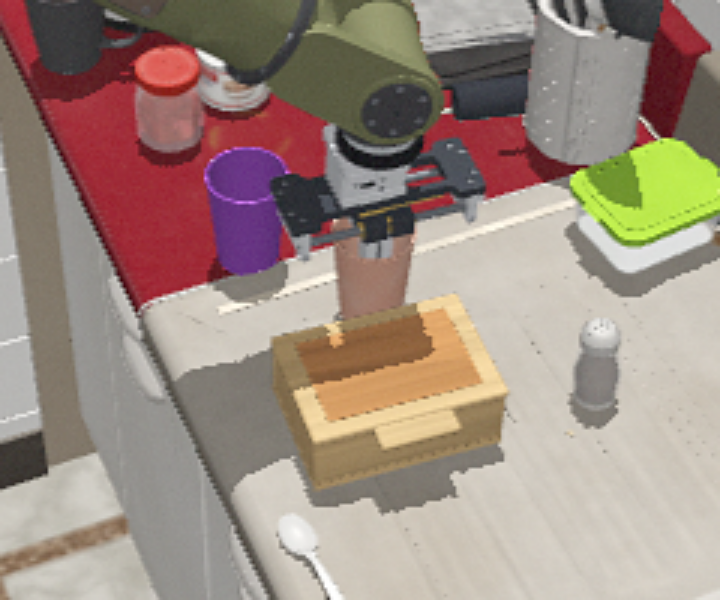

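The fingers are inside the tumbler with no contact. Now I'll push along the box's back, away from the robot.

```bash
python3 -m inch '3 -3 0 0 0;4 0 0 0 0;4 0 0 0 0;4 0 0 0 0;4 0 0 0 0;4 0 0 0 0;4 0 0 0 0;4 0 0 0 0;4 0 0 0 0;4 0 0 0 0;0 0 0 0 0'
python3 - <<'E'
from h import *
show()
s=snapshot("scene"); im=s["img"]
for d in place_of("scene","tumbler"): print(d)
cv2.imwrite("pics/s3.png",cv2.resize(im[180:380,220:460],(720,600))[:,:,::-1])
E
```

```text
time: 6.2
tool_pos: [583.4, -90.9, 27.4]
eef_rot: [0.999, -0.038, 0.0, -0.0]
wrist_force: [-1.6, -0.8, 0.5]
finger_gap: 0.5
t 6.2 tcp [583.4 -90.9  27.4] xdir -4.4 F [-1.6 -0.8  0.5] gap 0.5019766804395003 q [-0.22  0.59  1.56  0.    1.   -0.14]
{'xyz': [566.1, -90.1, -0.2], 'score': 0.87}
{'xyz': [462.5, 26.9, 1.1], 'score': 0.61}
```

View pics/s3.png

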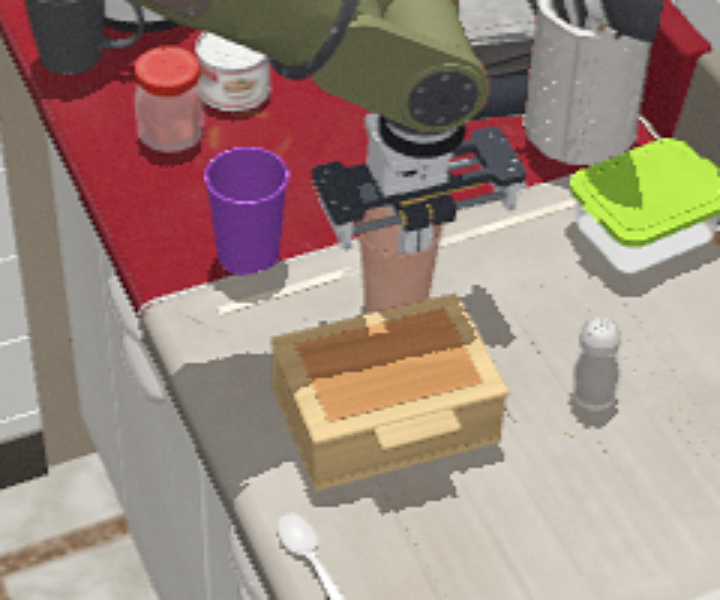

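It slides upright, now at about x=566. I'll push roughly 90 mm further.

```bash
python3 -m inch '5 0 0 0 0;5 0 0 0 0;5 0 0 0 0;5 0 0 0 0;5 0 0 0 0;5 0 0 0 0;5 0 0 0 0;5 0 0 0 0;5 0 0 0 0;5 0 0 0 0;5 0 0 0 0;5 0 0 0 0;5 0 0 0 0;5 0 0 0 0;5 0 0 0 0;5 0 0 0 0;4 0 0 0 0;4 0 0 0 0;2 0 0 0 0;0 0 0 0 0'
python3 -m inch '-4 0 0 0 0;-5 0 0 0 0;-5 0 0 0 0;0 0 0 0 0'
python3 - <<'E'
from h import *
show()
s=snapshot("scene"); im=s["img"]
for d in place_of("scene","tumbler"): print(d)
cv2.imwrite("pics/s4.png",cv2.resize(im[180:380,220:460],(720,600))[:,:,::-1])
E
```

```text
time: 8.3
tool_pos: [672.9, -97.7, 27.4]
eef_rot: [0.999, -0.038, 0.0, 0.0]
wrist_force: [-0.4, 0.5, 1.6]
finger_gap: 0.3
time: 8.7
tool_pos: [658.1, -96.6, 27.6]
eef_rot: [0.999, -0.038, -0.0, -0.0]
wrist_force: [-0.4, -0.4, 1.1]
finger_gap: 0.5
t 8.7 tcp [658.1 -96.6  27.6] xdir -4.4 F [-0.4 -0.4  1.1] gap 0.5009820175348756 q [-0.2   0.73  1.31  0.    1.1  -0.12]
{'xyz': [465.7, 27.9, -0.6], 'score': 0.89}
{'xyz': [653.6, -97.0, 1.4], 'score': 0.81}
{'xyz': [683.0, -251.4, -2.1], 'score': 0.45}
```

View pics/s4.png

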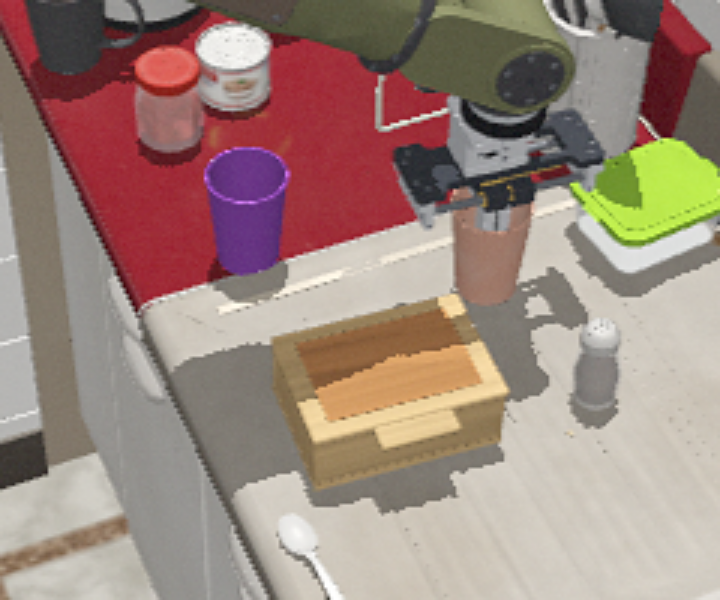

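The tumbler is upright at about (655,-97), which is box-frame y of about -141, and the box hasn't moved. Next I'll retreat straight up and go over the tab with the fingers open.

```bash
python3 -m inch '0 0 -10 0 0;0 0 -20 0 0;0 0 -25 0 0;0 0 -25 0 0;0 0 -25 0 0;0 0 -25 0 0;0 0 -25 0 0;0 0 -10 0 0;0 0 0 0 30'
python3 -c "
from h import *
show();print(totool(target=[498,-281,190]))"
```

```text
time: 9.7
tool_pos: [659.2, -96.7, 194.1]
eef_rot: [0.999, -0.038, 0.001, 0.0]
wrist_force: [0.2, 0.5, -0.6]
finger_gap: 5.6
t 9.7 tcp [659.2 -96.7 194.1] xdir -4.4 F [ 0.2  0.5 -0.6] gap 5.559346113544486 q [-0.2   0.57  1.16  0.    1.4  -0.12]
[-146.8  196.     3.7]
```

```bash
python3 -m inch '-15 20 0 0.005 94;-15 20 0 0 94;-15 20 0 0 94;-15 20 0 0 94;-15 20 0 0 94;-15 20 0 0 94;-15 20 0 0 94;-15 20 0 0 94;-15 20 0 0 94;-12 16 0 0 94;0 0 0 0 94;0 0 0 0 94'
python3 - <<'E'
from h import *
show()
for cam in ("wrist","scene","top"):
    s=snapshot(cam); im=s["img"].copy()
    for t in ("lid_tab","lid_hinge","tea_box"):
        print(cam,t,[(np.round(d["xyz"]),round(d["score"],2)) for d in place_of(cam,t)][:2])
    for p,c in (([498,-288.5,63],(0,255,0)),([508.5,-144.5,60],(255,0,0))):
        u=proj(s,p); cv2.circle(im,(int(u[0]),int(u[1])),3,c,-1)
    cv2.imwrite(f"pics/{cam}5.png",im[:,:,::-1])
E
```

```text
time: 10.9
tool_pos: [496.3, -279.9, 191.5]
eef_rot: [0.999, -0.041, -0.001, -0.0]
wrist_force: [-0.0, -0.2, -0.0]
finger_gap: 93.7
t 10.9 tcp [ 496.3 -279.9  191.5] xdir -4.7 F [-0.  -0.2 -0. ] gap 93.69890108468242 q [-0.58  0.36  1.48  0.    1.31 -0.5 ]
wrist lid_tab [(array([ 498., -286.,   64.]), 0.75)]
wrist lid_hinge [(array([ 511., -147.,   58.]), 0.78)]
wrist tea_box [(array([ 504., -202.,    2.]), 0.81)]
scene lid_tab [(array([ 501., -282.,   65.]), 0.68)]
scene lid_hinge [(array([ 507., -141.,   57.]), 0.76)]
scene tea_box [(array([ 504., -201.,    3.]), 0.61)]
top lid_tab [(array([ 499., -288.,   63.]), 0.81), (array([656., -96.,   3.]), 0.19)]
top lid_hinge [(array([ 514., -143.,   60.]), 0.91)]
top tea_box [(array([ 507., -203.,    1.]), 0.59)]
```

View pics/wrist5.png

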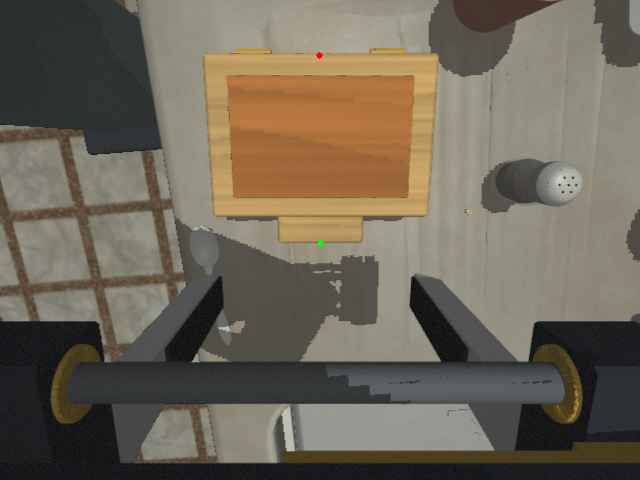

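View pics/scene5.png

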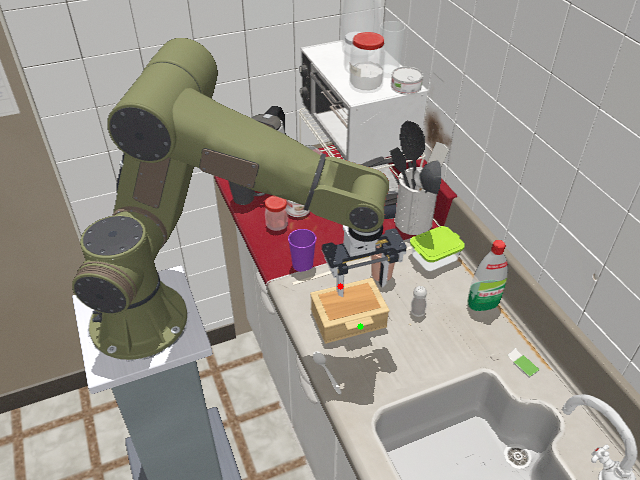

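View pics/top5.png

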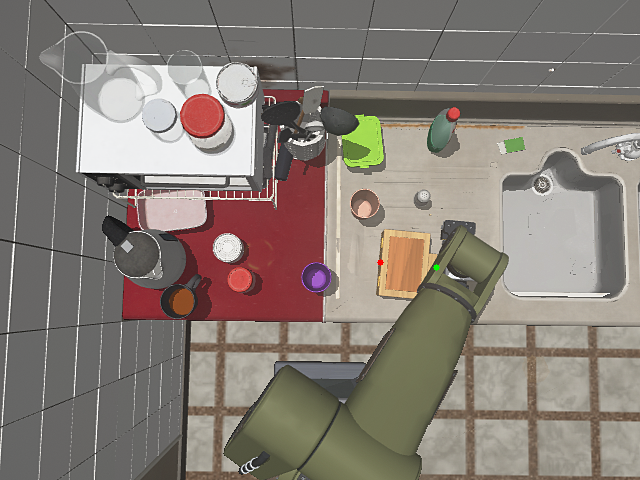

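The wrist view shows the tab's front edge at row 241 (predicted 243), centred at column 320, and the lid's edges lie square to the jaws. In the top view the tumbler is at (364,204), clear of the box. I'll go down astride the tab.

```bash
python3 -m inch '2.5 -1 20 0 94;0 0 25 0 94;0 0 25 0 94;0 0 25 0 94;0 0 20 0 94;0 0 12 0 94;0 0 7 0 94;0 0 0 0 94;0 0 0 0 94'
python3 - <<'E'
from h import *
show();print(totool(target=[499,-279,57]))
s=snapshot("wrist"); im=s["img"]
cv2.imwrite("pics/w6.png",im[:,:,::-1])
E
```

```text
time: 12.4
tool_pos: [499.4, -279.6, 59.3]
eef_rot: [0.999, -0.041, 0.0, 0.0]
wrist_force: [0.6, -1.0, 0.0]
finger_gap: 93.8
t 12.4 tcp [ 499.4 -279.6   59.3] xdir -4.6 F [ 0.6 -1.   0. ] gap 93.7650062777242 q [-0.57  0.51  1.6   0.    1.04 -0.49]
[-0.4 -0.6  2.3]
```

View pics/w6.png

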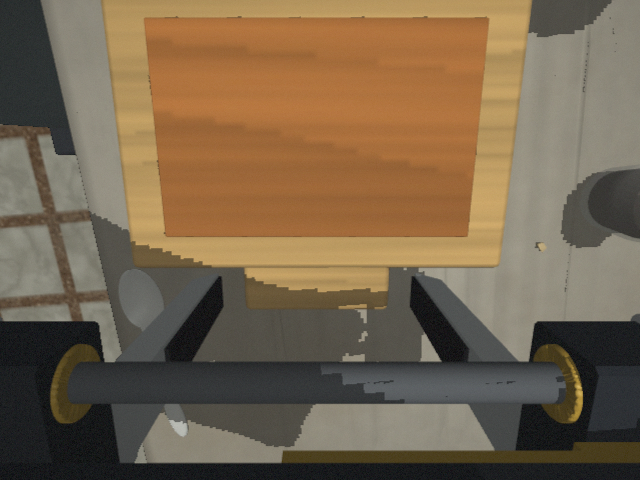

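The fingers stand astride the tab: the tab spans columns 245–388 and the fingertips 222–412, just in front of the lid edge at row 267. I'll close on it.

```bash
python3 -m inch '0 0 2 0 80;0 0 0 0 74;0 0 0 0 70;0 0 0 0 66;0 0 0 0 66;0 0 0 0 66;0 0 0 0 66'
python3 - <<'E'
from h import *
show()
s=snapshot("wrist"); im=s["img"]
cv2.imwrite("pics/w7.png",im[:,:,::-1])
H=np.array([509,-143.3,60.]); ax=np.array([.075,.997]); ax/=np.linalg.norm(ax)
t=read_state()["tool_pos"]; d=t-H; r=d[:2]@ax; print("radial",r,"z",d[2])
# TCP follows the tab contact point (r, z+3 above), offset tip-below const
cz=63-60; off=t[2]-63
a=np.arange(0,2.01,.1)
R_=-r
u=-R_*np.cos(a)+cz*np.sin(a); w=R_*np.sin(a)+cz*np.cos(a)
for i in range(1,len(a)): print(round(a[i],2),"ty",round(-(u[i]-u[i-1]),1),"tz",round(-(w[i]-w[i-1]),1))
E
```

```text
time: 13.15
tool_pos: [499.2, -279.4, 56.6]
eef_rot: [0.999, -0.041, 0.0, 0.0]
wrist_force: [1.0, -0.7, 2.3]
finger_gap: 69.3
t 13.15 tcp [ 499.2 -279.4   56.6] xdir -4.6 F [ 1.  -0.7  2.3] gap 69.28837547988877 q [-0.57  0.51  1.6   0.    1.03 -0.49]
radial -136.47445957223866 z -3.3924592442023993
0.1 ty -1.0 tz -13.6
0.2 ty -2.3 tz -13.4
0.3 ty -3.7 tz -13.1
0.4 ty -5.0 tz -12.7
0.5 ty -6.2 tz -12.2
0.6 ty -7.4 tz -11.5
0.7 ty -8.5 tz -10.7
0.8 ty -9.5 tz -9.8
0.9 ty -10.4 tz -8.8
1.0 ty -11.3 tz -7.7
1.1 ty -12.0 tz -6.5
1.2 ty -12.6 tz -5.3
1.3 ty -13.0 tz -4.0
1.4 ty -13.4 tz -2.7
1.5 ty -13.6 tz -1.3
1.6 ty -13.6 tz 0.0
1.7 ty -13.6 tz 1.4
1.8 ty -13.4 tz 2.7
1.9 ty -13.0 tz 4.0
2.0 ty -12.6 tz 5.3
```

View pics/w7.png

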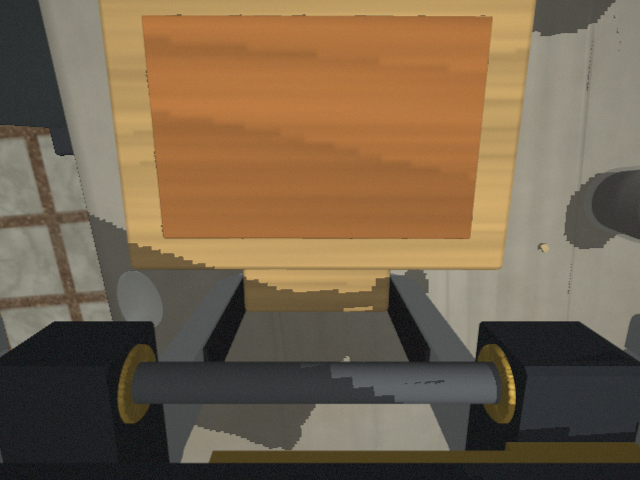

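The tab is gripped at a 69 mm opening. I'll start lifting along the arc slowly and watch the force and the box.

```bash
python3 -m inch '0 -0.5 -6.8 0 66;0 -0.5 -6.8 0 66;0 -1.1 -6.7 0 66;0 -1.2 -6.7 0 66;0 -1.8 -6.6 0 66;0 -1.9 -6.5 0 66;0 -2.4 -6.4 0 66;0 -2.6 -6.3 0 66;0 0 0 0 66'
python3 - <<'E'
from h import *
show()
s=snapshot("scene"); im=s["img"]
for t in ("lid_tab","lid_hinge","tea_box"): print(t,[(np.round(d["xyz"]),round(d["score"],2)) for d in place_of("scene",t)][:2])
cv2.imwrite("pics/s8.png",cv2.resize(im[180:380,220:460],(720,600))[:,:,::-1])
E
```

```text
time: 14.1
tool_pos: [500.1, -267.1, 110.0]
eef_rot: [0.999, -0.04, 0.0, 0.0]
wrist_force: [2.6, 0.8, -3.2]
finger_gap: 69.7
t 14.1 tcp [ 500.1 -267.1  110. ] xdir -4.6 F [ 2.6  0.8 -3.2] gap 69.72108544639198 q [-0.56  0.43  1.58 -0.    1.13 -0.47]
lid_tab [(array([ 502., -270.,  123.]), 0.93), (array([ 388., -336.,   -0.]), 0.28)]
lid_hinge [(array([ 508., -140.,   59.]), 0.85)]
tea_box [(array([ 502., -202.,    4.]), 0.86)]
```

View pics/s8.png

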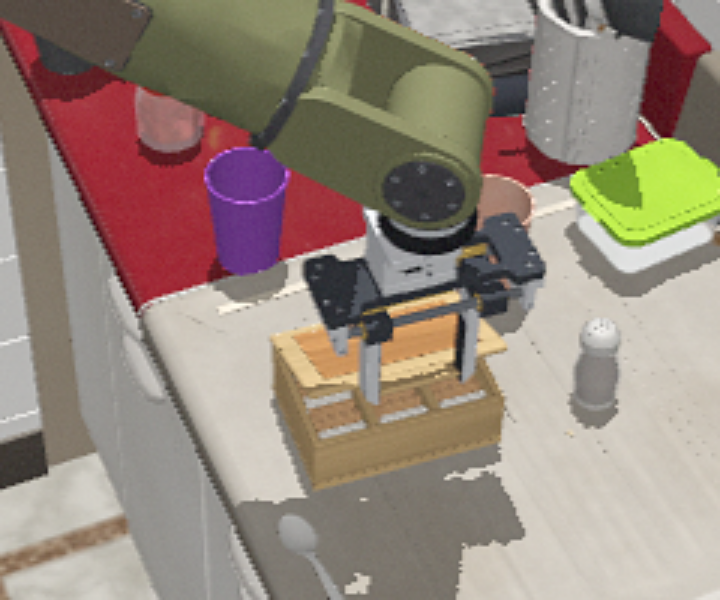

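The lid is at about 0.4 rad with low force, and the box stays put. I'll continue to about 1.0.

```bash
python3 -m inch '0 -3 -6.1 0 66;0 -3.2 -6.1 0 66;0 -3.6 -5.8 0 66;0 -3.8 -5.7 0 66;0 -4.2 -5.4 0 66;0 -4.3 -5.3 0 66;0 -4.7 -5 0 66;0 -4.8 -4.8 0 66;0 -5.1 -4.5 0 66;0 -5.3 -4.3 0 66;0 -5.6 -4 0 66;0 -5.7 -3.7 0 66;0 0 0 0 66'
python3 - <<'E'
from h import *
show()
s=snapshot("scene"); im=s["img"]
for t in ("lid_tab","lid_hinge","tea_box"): print(t,[(np.round(d["xyz"]),round(d["score"],2)) for d in place_of("scene",t)][:2])
cv2.imwrite("pics/s9.png",cv2.resize(im[180:380,220:460],(720,600))[:,:,::-1])
E
```

```text
time: 15.6
tool_pos: [504.4, -213.6, 170.4]
eef_rot: [0.999, -0.04, 0.0, 0.0]
wrist_force: [1.0, -0.4, -2.7]
finger_gap: 69.3
t 15.6 tcp [ 504.4 -213.6  170.4] xdir -4.6 F [ 1.  -0.4 -2.7] gap 69.3121479049861 q [-0.47  0.33  1.57  0.    1.24 -0.39]
lid_tab [(array([ 505., -215.,  183.]), 0.56)]
lid_hinge [(array([ 508., -140.,   60.]), 0.6)]
tea_box []
```

View pics/s9.png

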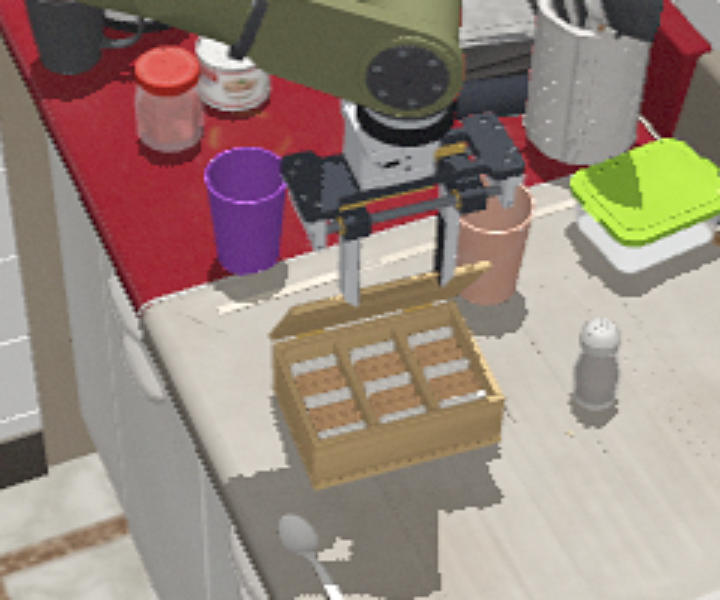

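The lid is at about 1.0 rad and following cleanly. I'll continue past upright to about 1.85.

```bash
python3 -m inch '0 -5.9 -3.4 0 66;0 -6.1 -3.1 0 66;0 -6.2 -2.8 0 66;0 -6.4 -2.5 0 66;0 -6.5 -2.1 0 66;0 -6.5 -1.9 0 66;0 -6.7 -1.5 0 66;0 -6.7 -1.2 0 66;0 -6.8 -0.8 0 66;0 -6.8 -0.5 0 66;0 -6.8 0 0 66;0 -6.8 0 0 66;0 -6.8 0.6 0 66;0 -6.8 0.8 0 66;0 -6.7 1.2 0 66;0 -6.7 1.5 0 66;0 -6.5 1.9 0 66;0 0 0 0 66'
python3 - <<'E'
from h import *
show()
s=snapshot("scene"); im=s["img"]
for t in ("lid_tab","lid_hinge","tea_box"): print(t,[(np.round(d["xyz"]),round(d["score"],2)) for d in place_of("scene",t)][:2])
cv2.imwrite("pics/s10.png",cv2.resize(im[180:380,220:460],(720,600))[:,:,::-1])
E
```

```text
time: 17.6
tool_pos: [513.8, -101.8, 184.5]
eef_rot: [0.999, -0.04, 0.001, -0.0]
wrist_force: [3.9, 2.1, 8.5]
finger_gap: 69.7
t 17.6 tcp [ 513.8 -101.8  184.5] xdir -4.6 F [3.9 2.1 8.5] gap 69.66451696364376 q [-0.27  0.26  1.62  0.    1.26 -0.19]
lid_tab [(array([ 518., -100.,  201.]), 0.93)]
lid_hinge [(array([464., 223.,   4.]), 0.59), (array([ 513., -139.,   59.]), 0.56)]
tea_box [(array([ 503., -202.,    1.]), 0.59)]
```

View pics/s10.png

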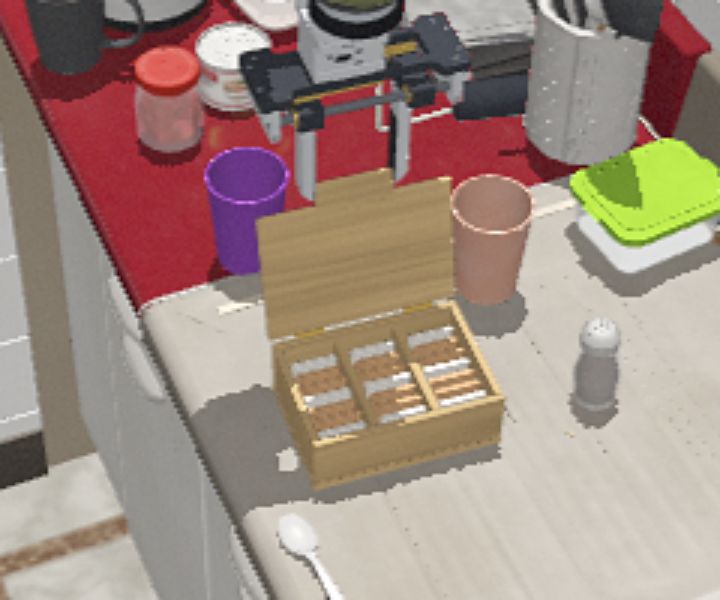

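The lid is past upright (about 1.85 rad), the tumbler at crop pixel (490,240) is clear of it, and the box hasn't moved. I'll release it.

```bash
python3 -m inch '0 0 -1 0 75;0 0 0 0 85;0 0 0 0 94;0 0 0 0 94;0 0 0 0 94;0 0 -10 0 94;0 0 -20 0 94;0 0 -25 0 94;0 0 -25 0 94;0 0 -20 0 94;0 0 0 0 94;0 0 0 0 94'
python3 - <<'E'
from h import *
show()
for cam in ("scene","top"):
  s=snapshot(cam); im=s["img"]
  for t in ("lid_tab","lid_hinge","tea_box","tumbler"): print(cam,t,[(np.round(d["xyz"]),round(d["score"],2)) for d in place_of(cam,t)][:2])
  cv2.imwrite("pics/%s11.png"%cam,im[:,:,::-1] if cam=="top" else cv2.resize(im[180:380,220:460],(720,600))[:,:,::-1])
E
```

```text
time: 19.0
tool_pos: [513.3, -102.9, 284.6]
eef_rot: [0.999, -0.041, 0.0, -0.0]
wrist_force: [0.3, 1.7, -0.2]
finger_gap: 94.2
t 19.0 tcp [ 513.3 -102.9  284.6] xdir -4.6 F [ 0.3  1.7 -0.2] gap 94.16576054572741 q [-0.27  0.19  1.47  0.    1.48 -0.19]
scene lid_tab [(array([522., -40., 163.]), 0.83)]
scene lid_hinge [(array([ 506., -139.,   58.]), 0.61)]
scene tea_box [(array([ 503., -201.,    2.]), 0.68), (array([658., -98.,   0.]), 0.67)]
scene tumbler [(array([463.,  27.,   1.]), 0.95), (array([655., -98.,  -1.]), 0.89)]
top lid_tab [(array([521., -41., 160.]), 0.58)]
top lid_hinge [(array([ 511., -143.,   58.]), 0.68)]
top tea_box [(array([ 510., -203.,   -1.]), 0.62)]
top tumbler [(array([469.,  26.,  -2.]), 0.83), (array([ 689., -258.,   -2.]), 0.71)]
```

View pics/scene11.png

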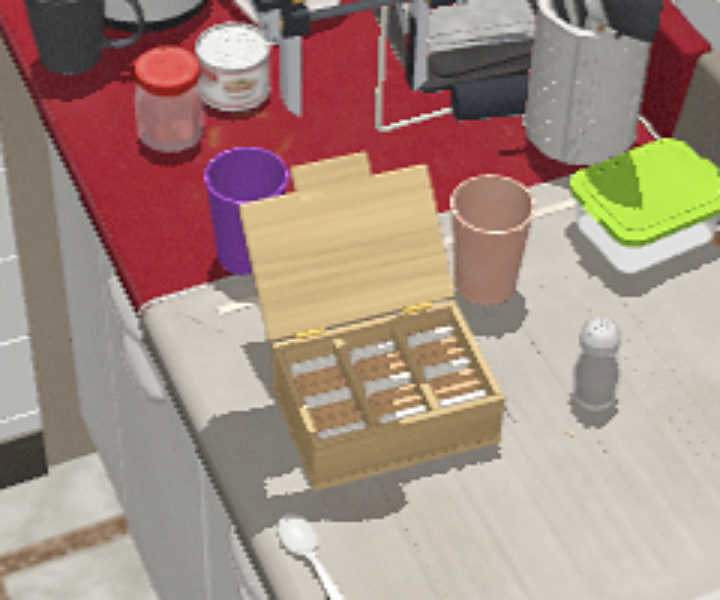

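View pics/top11.png

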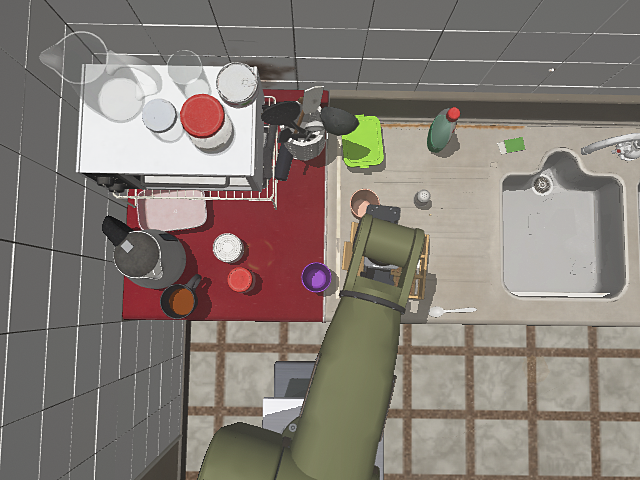

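The tab sits about 102 mm behind and 102 mm above the hinge, so the lid is at about 2.35 rad, on its stop. The tumbler is upright at (655,-98), the box hasn't moved and the arm is clear. I'll let things settle, then hand in.

```bash
python3 -m inch '0 0 0 0 94;0 0 0 0 94;0 0 0 0 94;0 0 0 0 94;0 0 0 0 94'; python3 -c "
from station import *
print(close_job())"
```

```text
time: 20.0
tool_pos: [513.4, -102.9, 284.8]
eef_rot: [0.999, -0.04, 0.0, -0.0]
wrist_force: [-0.2, -0.0, 0.3]
finger_gap: 94.0
the job is handed in; nothing more can be done
None
```

I moved the tumbler clear and opened the lid, then handed the job in at about 20 s; it gave no verdict.

- **Tumbler:** I put the shut fingers inside the pink tumbler and pushed it low on its far wall, along the back of the box. It slid upright by about 110 mm, to about (655, -98). That is about 141 mm to the side of the box's middle.
- **Lid:** I gripped the tab by its sides and followed the hinge arc past upright, to about 1.85 rad. Then I let go and the lid fell back open by its own weight.

**Last checks:**
- Both cameras put the tab where a lid angle of about 2.35 rad would have it, at its stop.
- The scene view shows the tumbler upright and clear of the lid.
- The box is within a few mm of its start, and the other things look untouched.
- The arm is clear, with about zero wrist force.

**Disagreements:** In the final top view the arm partly hid the tumbler, and the detector listed only the purple look-alike and the salt shaker for it. The scene camera also listed the tumbler as a second candidate for the box. In both cases I went by the pictures and the scene camera's tumbler detection. After release I did not run the detector on the other things; I judged them from the pictures only.

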